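# Reset the spray-gun air valve to two turns open

### The job

Set the air valve for the spray gun: turn its large handwheel clockwise until it is fully shut against its stop, then back it off (anticlockwise) exactly two full turns. Finish while still gripping the wheel's upright handle, holding the wheel still at that setting; leave the small round drain cock on the same pipe alone and do not disturb the jar, the roll of tape or the wooden rib.

Things in the scene. Friction and masses are not known exactly. Their poses are not given: they have to be found in the camera images.
- wheel (a joint): angle of the large handwheel in rad: 0 = fully shut against a hard stop; grows as the wheel turns anticlockwise seen from above (opening), up to 20.5; counts whole turns, 6.283 each. It starts somewhere between 2.5 and 10.5. The wheel is a level aluminium ring, 96 mm across, on the upright stem of a brass globe valve in the middle of the valve station, and neither rises nor sinks as it turns. It drags by about 0.12 N m (about 3 N at the handle) and stays where it is left.
- wheel_center (a point): point on the wheel's upright turning axis, at the height of the rim's top (110 mm above the bench); the hub nut rises 5 mm above it.
- handle_mid (a point): grip point of the handle: an upright black barrel-shaped handle, 20 mm thick and 52 mm tall, standing on the wheel's rim 42 mm from the turning axis; it begins 3 mm above the rim's top and reaches to 165 mm above the bench. This point is on its axis, 31 mm above the rim's top (141 mm above the bench). The handle revolves freely on its own pin, so a gripper from above can hold it and go round in a circle without turning.
- station: the valve station, bolted to the bench: grey base plate 90 x 220 x 10 mm, a brass pipe along its length (292 mm long with couplings), a pressure gauge at its +y end, the drain cock at its -y end. Origin under the wheel's axis at bench height; x points away from the robot at yaw 0, y along the pipe, z up. When shut, the handle stands on the station's -x side of the wheel axis. All but the wheel and handle is below 105 mm.
- drain_cock (a joint): angle of the small round brass drain cock (24 mm across, its top 74 mm above the bench, 88 mm from the wheel's axis) in rad, 0 at the start; to be left alone.
- glaze_jar: glaze jar with black lid, 58 mm across, 73 mm tall, loose, standing beyond the gauge end of the station; origin at the centre of its underside. Bystander.
- tape_roll: roll of masking tape lying flat, 104 mm across, 25 mm tall, loose, beyond the drain-cock end; origin at the centre of its underside. Bystander.
- wood_rib: flat half-moon wooden rib, 66 x 104 x 9 mm, loose, lying between the station and the robot; origin at the centre of its underside. Bystander.

How it is judged:
By the outcome, as a careful person would: the job done as asked, in the order asked, and still so for the second after the job is handed in, while the arm keeps its last pose, push and grip.
It also fails if it takes over 72 s, if anything falls off the work surface, if the arm or the gripper's body presses on something with over 40 N, if the wrist force passes 120 N, or if a joint passes its speed limit or range.

### The arm

A 6-joint arm with a two-finger parallel gripper is mounted at the origin on a cart in front of the work surface, level with it; the furniture and walls round the work are solid. World frame = base frame: x ahead of the robot, y to its left, z up, the work surface at z = 0. Lengths are in mm, angles in rad, forces in N, time in s.
With the tool pointing down it reaches from about 350 to 975 mm from the base axis. Payload 7.1 kg.
Tool frame: the origin (TCP) lies between the finger pads; the fingertips stand 19 mm ahead of it and the grasp point (between the pads) is the TCP (ctrl.tcp_to_tips is the distance from the TCP to the fingertips, in mm); z points along the fingers, y is the line along which they close (so a half turn about z gives the same grasp; the last joint's range is limited). The gripper opens to 88 mm and grips with 3 to 60 N. Pads are 20 mm wide; open, the fingers measure 115 mm over their backs; the gripper's body (75 mm by 178 mm) begins 61 mm behind the grasp point.
Start: joints at [-1.297, 0.423, 1.63, -0, 1.089, -0.019], TCP at [180.414, -598.377, 241.675] pointing down, gripper open.
Joint ranges: [-3, 3], [-0.9, 2.11], [0.09, 2.58], [-1.31, 4.45], [0.11, 2.69], [-2.54, 2.54]. Speed limits (rad/s): [2.39, 2.39, 3.01, 3.14, 3.14, 3.14].

### API

Orientations are given as a rotation vector (axis times angle).
In Python, from workcell import status, optics, ctrl gives the robot as it stands. The module is installed in compiled form; this text tells all that it offers.
- The arm moves only by the shell command python3 -m inch 'ROWS'. ROWS is JSON, a list that holds one entry, the list of rows, each a list of 7 numbers: the shift along the tool's x, y, z in mm, then the turn, a rotation vector about the tool's x, y, z in rad, then the opening in per cent of the stroke, from 0 (shut) to 100 (fully open). A call has 1 to 20 rows; each row is the pose to reach, as a shift and turn from the pose commanded when the call began, along the tool's axes at that moment; what a row does not reach only later rows make up. A row lasts 1/10 s, in which the tool goes at most 50 mm and 8.59 degrees, less where a joint would pass 70% of its speed; a pose out of reach is approached as far as the arm can. A call with a gripper value outside its range is refused whole. The fingers move at their own pace and stop on an object; the grip force is fixed at half the most. Time passes only in rows, so rows that repeat a pose let the fingers close. It gives the time, the measured TCP pose, the force, the opening and the grip force at its end, in the units of the state.
- status.get_obs(): the state, without advancing time (a new reading comes with each control period).
- optics.get_image(name): name is "scene" or "top" or "wrist"; returns a dict with "frame" (480x640x3 uint8, red, green, blue), "fx", "fy", "cx", "cy" (pixels), "rvec" (rotation vector, rad) and "tvec" (3), from world to camera coordinates, as OpenCV has them; the wrist camera has in their place "hand_eye" (4x4, takes a point from camera to tool coordinates, whose origin is the TCP and whose axes are the flange's). Camera axes: x right, y down, z forward; pixel columns grow to the right and rows downward; lengths in mm; the calibration is good to about 2 mm. A picture is of the moment at which its call begins: read the wrist's pose just before it. There is no depth.
- ctrl.close_job(): hands the job in; it is judged then, once.
The state is a dict: "t": time; "qpos": joint angles; "qvel": joint speeds; "joint_torque": joint torques, N m; "ee_pos": TCP position; "orientation": TCP orientation; "ft_force": force on the tool from outside, world axes, zero at the start; "moment": the same for the moment, N m; "width": finger opening in mm; "grasp_force": force on a finger pad.
Only numpy, scipy, OpenCV 4.12 (cv2) and the standard library are available. Lean on these libraries where they do the work, as an engineer would, in place of code of your own. Each camera call takes 0.05 s, during which the arm holds its last target. There are 200 camera calls.

## Working session

There is one attempt and no reset: what is moved stays moved. The work goes in short steps, Python scripts to look and compute and a shell command to move; the robot and the scene stay as the last step left them, time stands still between calls to the robot, and variables do not carry over. Pictures are saved under pics/ and viewed, at most 10 in all, crops included, and the job is handed in when it is done.

```bash
mkdir -p pics
python3 - <<'E'
from workcell import status, optics, ctrl
import cv2,numpy as np
for n in ["top","scene"]:
    d=optics.get_image(n); cv2.imwrite(f"pics/{n}1.png",d["frame"][:,:,::-1])
    print(n,d["fx"],d["fy"],d["cx"],d["cy"],d["rvec"],d["tvec"])
o=status.get_obs(); print(o); print(ctrl.tcp_to_tips)
E
```

```text
top 440.1841695457871 440.1841695457871 319.30795204904524 226.33278937710574 [ 2.17013136 -2.17999256  0.08522351] [159.58505687 486.84431556 925.83151465]
scene 438.49599109127 438.49599109127 319.015403909111 238.24921510920984 [ 0.77210742 -2.25415045  1.42600616] [479.26466293 182.72965575 764.93054588]
{'t': 0.1, 'qpos': array([-1.29702074e+00,  4.23761008e-01,  1.63058753e+00, -2.01236230e-05,
        1.08858986e+00, -1.89773800e-02]), 'qvel': array([ 1.99972476e-03, -2.05936764e-03, -2.02737294e-03, -8.92616520e-06,
        1.80176121e-04,  6.89979424e-05]), 'joint_torque': array([ 1.76496851e-04, -5.45612526e+01, -2.74323767e+01,  6.45030895e-02,
        1.88035879e-02, -4.38706616e-05]), 'ee_pos': array([ 180.2765032 , -597.95333531,  240.99177462]), 'orientation': array([-3.10667623e+00, -4.58035038e-01,  2.96223083e-04]), 'ft_force': array([ 0.43249537, -0.35027415, -0.73512921]), 'moment': array([ 0.02950931,  0.02343939, -0.00030511]), 'grasp_force': 0.0, 'width': 87.60154075542826}
19.0
```

View pics/top1.png

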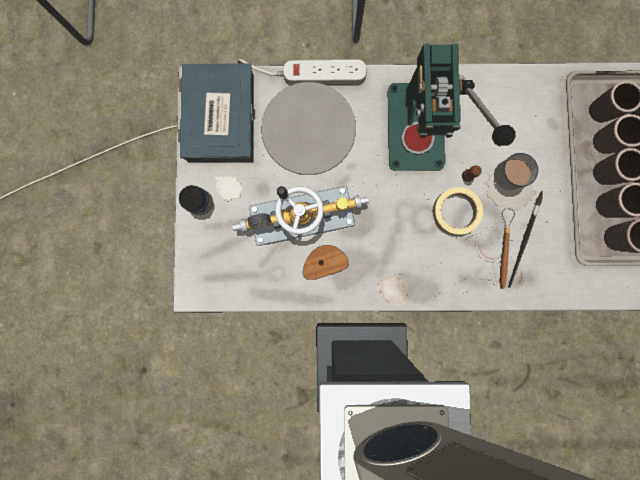

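View pics/scene1.png

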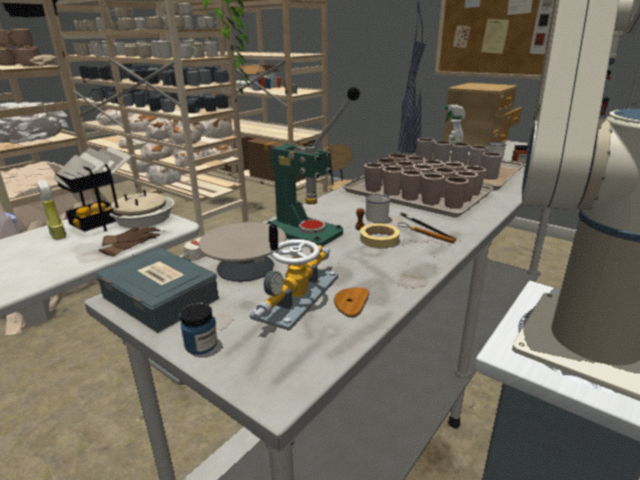

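The top picture shows the wheel hub near (299,211), the black handle near (283,191), the gauge to the left at (259,220) and the drain cock to the right at (343,203). The jar is at (194,199), the tape at (458,211) and the rib at (325,262). I'll enlarge the top view.

```bash
python3 - <<'E'
import cv2
a=cv2.imread("pics/top1.png")[170:260,230:350]; b=cv2.imread("pics/scene1.png")[215:305,250:340]
a=cv2.resize(a,None,fx=6,fy=6,interpolation=cv2.INTER_CUBIC)
cv2.imwrite("pics/topc.png",a)
E
cat > h.py <<'E'
import cv2,numpy as np
from workcell import status,optics,ctrl
from scipy.spatial.transform import Rotation as R
def cam(n):
    d=optics.get_image(n); Rm=cv2.Rodrigues(d["rvec"])[0]; return d,Rm,np.array(d["tvec"])
TOP=dict(f=440.184,c=(319.308,226.333),R=cv2.Rodrigues(np.array([2.17013136,-2.17999256,0.08522351]))[0],t=np.array([159.58505687,486.84431556,925.83151465]))
SC=dict(f=438.496,c=(319.015,238.249),R=cv2.Rodrigues(np.array([0.77210742,-2.25415045,1.42600616]))[0],t=np.array([479.26466293,182.72965575,764.93054588]))
def ray(C,u,v,z):
    d=C["R"].T@np.array([(u-C["c"][0])/C["f"],(v-C["c"][1])/C["f"],1]); o=-C["R"].T@C["t"]
    return o+d*(z-o[2])/d[2]
def proj(C,p):
    q=C["R"]@np.array(p)+C["t"]; return C["f"]*q[0]/q[2]+C["c"][0],C["f"]*q[1]/q[2]+C["c"][1]
E
```

```text
(no output)
```

View pics/topc.png

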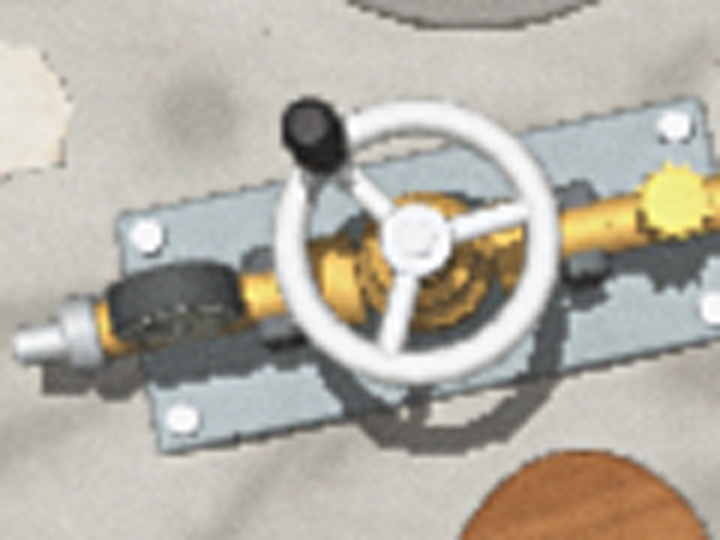

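In the crop the ring spans columns 273–558 and rows 100–384, so its centre is about (415,241). The handle top is at (311,126), and the plate bolts are at (147,238), (182,420), (675,125) and (712,306).

Run:
```python
from h import *
f=lambda u,v:(230+(u+.5)/6-.5,170+(v+.5)/6-.5)
c=ray(TOP,*f(415.5,241.5),108);print("c",c)
h=ray(TOP,*f(311,126),165);print("h",h,np.linalg.norm((h-c)[:2]))
for a,b in [((273,241),(558,241)),((415,100),(415,384))]: print(np.linalg.norm(ray(TOP,*f(*a),106)-ray(TOP,*f(*b),106)))
B=[ray(TOP,*f(*p),14)[:2] for p in [(147,238),(182,420),(675,125),(712,306)]]
print(np.mean(B,0)); y=(B[0]+B[1]-B[2]-B[3]); yaw=np.arctan2(-y[0],y[1]);print("yaw",yaw)
a=(h-c)[:2]; th=np.arctan2(a[1],a[0]); print("world ang",th,"wheel mod 2pi",(th-yaw-np.pi)%(2*np.pi))
print("scene",proj(SC,c),proj(SC,h))
o=status.get_obs();print(R.from_rotvec(o["orientation"]).as_matrix().round(3))
for n,u,v,z in [("jar",194,199,73),("tape",458.5,211,25),("rib",325,262,9)]: print(n,ray(TOP,u,v,z))
```

```text
c [512.83885123 196.83291532 108.        ]
h [541.59250425 225.81241461 165.        ] 40.82381584579656
93.35746817992094
93.630260851847
[513.28858646 196.82525361]
yaw 0.20768292802921348
world ang 0.7893100426703725 wheel mod 2pi 3.723219768230952
scene (np.float64(295.53911639960273), np.float64(249.32750320508183)) (np.float64(273.23810217925785), np.float64(224.1547619440243))
[[ 0.957  0.289 -0.   ]
 [ 0.289 -0.957  0.001]
 [ 0.    -0.001 -1.   ]]
jar [540.56730407 413.41911287  73.        ]
tape [ 518.79801814 -141.27939173   25.        ]
rib [411.07613304 145.4638006    9.        ]
```

The measurements agree: ring about 93–96 mm across, handle 41 mm from the axis, yaw 0.21, and the scene view matches. The wheel is at 3.72 or 10.0. The current tool y already lies nearly along the tangent at the stop, so I'll translate without turning.

```bash
python3 -m inch '[[[15,-18,0,0,0,0,100],[40,-47,0,0,0,0,100],[70,-82,0,0,0,0,100],[101,-118,0,0,0,0,100],[132,-154,0,0,0,0,100],[163,-191,0,0,0,0,100],[194,-227,0,0,0,0,100],[225,-263,0,0,0,0,100],[256,-300,0,0,0,0,100],[287,-336,0,0,0,0,100],[318,-372,0,0,0,0,100],[349,-409,0,0,0,0,100],[380,-445,0,0,0,0,100],[411,-481,0,0,0,0,100],[442,-518,0,0,0,0,100],[473,-554,0,0,0,0,100],[504,-590,0,0,0,0,100],[535,-627,0,0,0,0,100],[565,-662,0,0,0,0,100],[585,-685,0,0,0,0,100]]]'
python3 - <<'E'
from h import *
o=status.get_obs(); print(o["ee_pos"],o["qpos"],o["orientation"],o["ft_force"])
d=optics.get_image("wrist"); cv2.imwrite("pics/w1.png",d["frame"][:,:,::-1]); print(d["fx"],d["cx"],d["cy"],d["hand_eye"])
E
```

```text
t: 2.1
ee_pos: [543.5, 229.2, 241.3]
orientation: [-3.107, -0.461, -0.0]
ft_force: [0.7, -0.8, -0.3]
width: 87.6
grasp_force: 0.0
[543.46783136 229.22064565 241.3332648 ] [3.78832385e-01 3.72190066e-01 1.71020115e+00 2.93307940e-04
 1.05899742e+00 1.65505271e+00] [-3.10731830e+00 -4.60781155e-01 -2.19713509e-04] [ 0.65586795 -0.83269511 -0.25256754]
385.98334495931533 312.5716302943007 239.91527862299904 [[ 7.09124187e-04 -9.55118576e-01 -2.96222894e-01  8.13792744e+01]
 [ 9.99999630e-01  5.32759461e-04  6.76097192e-04  1.30818378e-02]
 [-4.87937438e-04 -2.96223263e-01  9.55118600e-01 -1.41943172e+02]
 [ 0.00000000e+00  0.00000000e+00  0.00000000e+00  1.00000000e+00]]
```

View pics/w1.png

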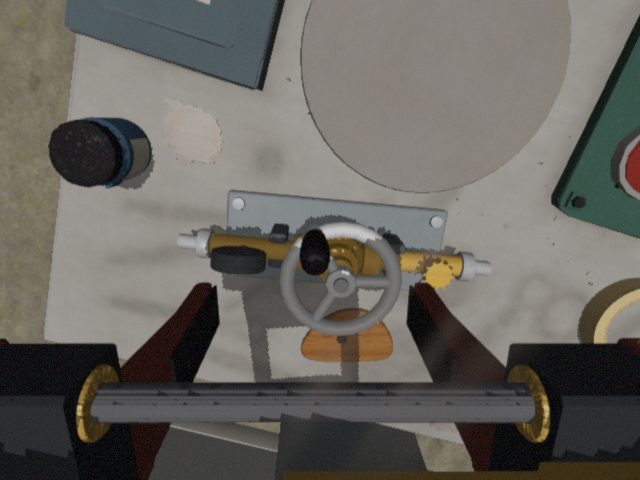

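The wrist view shows the handle at (301–330, 228–276), the ring centre at about (340,279) and the rib below it. I'll compare these pixels with the predicted positions.

```bash
cat >> h.py <<'E'
W=dict(f=385.983,c=(312.57,239.915))
H=np.array([[7.09e-4,-.955118576,-.296222894,81.379],[.9999996,5.3276e-4,6.761e-4,.013],[-4.879e-4,-.2962233,.9551186,-141.943],[0,0,0,1]])
def wcam(o):
    T=np.eye(4);T[:3,:3]=R.from_rotvec(o["orientation"]).as_matrix();T[:3,3]=o["ee_pos"];M=np.linalg.inv(T@H)
    return dict(W,R=M[:3,:3],t=M[:3,3])
E
python3 - <<'E'
from h import *
o=status.get_obs(); C=wcam(o)
c=[512.8,196.8];h=[542.4,226.6]
for n,p in [("c108",(*c,108)),("h113",(*h,113)),("h165",(*h,165)),("h141",(*h,141))]: print(n,proj(C,p))
for u,v,z in [(340.5,279,108),(340.5,284,115)]: print(ray(C,u,v,z))
im=cv2.imread("pics/w1.png")[190:350,250:430]; cv2.imwrite("pics/w1c.png",cv2.resize(im,None,fx=4,fy=4,interpolation=cv2.INTER_CUBIC))
E
```

```text
c108 (np.float64(343.87972132969594), np.float64(286.1157690849375))
h113 (np.float64(318.5646317083612), np.float64(242.52773396250998))
h165 (np.float64(319.73907317900176), np.float64(268.2794361800194))
h141 (np.float64(319.1405629318765), np.float64(255.15604259813995))
[517.69694143 201.16573544 108.        ]
[516.49201749 201.27107223 115.        ]
```

View pics/w1c.png

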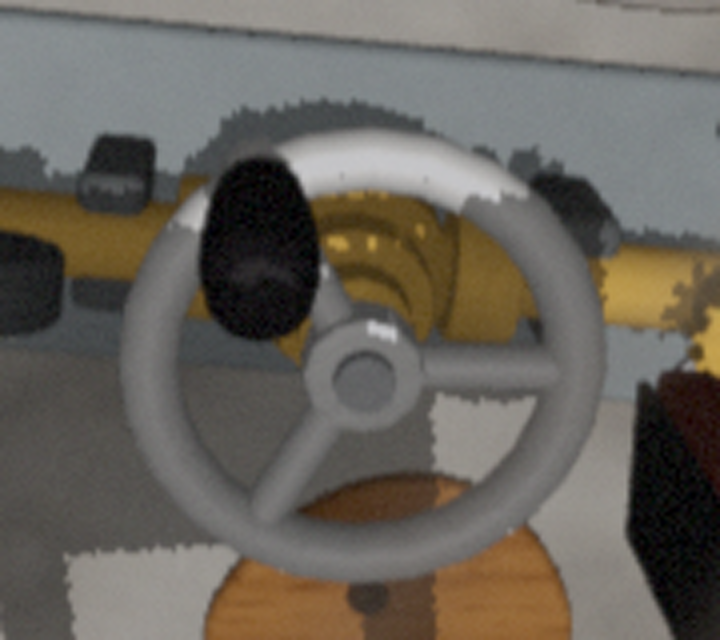

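The two cameras differ by about 5 mm, possibly because the arm was still settling. I'll let it settle while lowering a little, then measure again.

```bash
python3 -m inch '[[[0,0,15,0,0,0,100],[0,0,30,0,0,0,100],[0,0,30,0,0,0,100],[0,0,30,0,0,0,100]]]'
python3 - <<'E'
from h import *
o=status.get_obs(); C=wcam(o)
d=optics.get_image("wrist"); im=d["frame"][:,:,::-1][200:380,230:430]; cv2.imwrite("pics/w2.png",cv2.resize(im,None,fx=4,fy=4,interpolation=cv2.INTER_CUBIC)[:600])
c=[512.8,196.8];h=[542.4,226.6]
for n,p in [("c105",(*c,105)),("hub",(*c,115)),("h113",(*h,113)),("h165",(*h,165))]:
    u,v=proj(C,p); print(n,(u-230)*4,(v-200)*4)
print(o["ee_pos"])
E
```

```text
t: 2.55
ee_pos: [542.0, 225.0, 210.7]
orientation: [3.108, 0.456, -0.004]
ft_force: [0.2, 0.1, 0.0]
width: 88.0
grasp_force: 0.0
c105 434.7973893825408 378.9577490241111
hub 438.6522486671777 404.55651476442904
h113 320.2900252429781 194.41170892962202
h165 318.1469792446637 320.938767209293
[541.97850825 224.98921523 210.70350104]
```

View pics/w2.png

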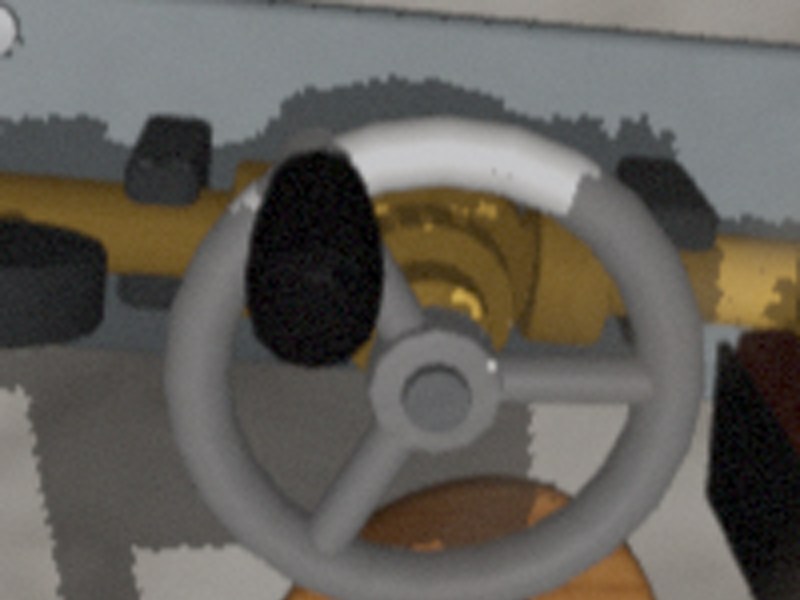

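This reading agrees with the top camera to within 1 mm: hub nut seen at (437,397) against (439,404) predicted, and handle top at about (315,315) against (318,321). I'll descend and grip.

```bash
python3 -m inch '[[[1,0,15,0,0,0,100],[1,0,30,0,0,0,100],[1,0,45,0,0,0,100],[1,0,60,0,0,0,100],[1,0,70,0,0,0,100],[1,0,70,0,0,0,100],[1,0,70,0,0,0,0],[1,0,70,0,0,0,0],[1,0,70,0,0,0,0],[1,0,70,0,0,0,0],[1,0,70,0,0,0,0],[1,0,70,0,0,0,0],[1,0,70,0,0,0,0],[1,0,70,0,0,0,0]]]'
```

```text
t: 4.0
ee_pos: [543.8, 226.6, 141.7]
orientation: [-3.108, -0.458, 0.0]
ft_force: [0.3, -0.2, 0.2]
width: 27.5
grasp_force: 0.0
```

```bash
python3 -m inch '[[[0,0,0,0,0,0,0],[0,0,0,0,0,0,0],[0,0,0,0,0,0,0],[0,0,0,0,0,0,0]]]'
cat >> h.py <<'E'
A0=R.from_rotvec([-3.10667623,-0.458035,0]).as_matrix()[:2,:2]
def rows(c,th0,dths,r=42):  # tool shifts for handle from world angle th0 to th0+dth
    e=lambda t:r*np.array([np.cos(t),np.sin(t)])
    return [tuple((A0.T@(e(th0+d)-e(th0))).round(1).tolist()) for d in dths]
E
python3 - <<'E'
from h import *
o=status.get_obs();print(o["ee_pos"],o["ft_force"],o["width"],o["grasp_force"])
print(rows(0,0.789,-np.array([.05,.15]+list(np.linspace(.35,3.45,17)))))
E
```

```text
t: 4.4
ee_pos: [543.8, 226.8, 141.7]
orientation: [-3.108, -0.458, -0.0]
ft_force: [0.1, 3.4, -0.5]
width: 19.1
grasp_force: 30.0
[543.81392345 226.83668972 141.71078235] [ 0.14173072  3.38148195 -0.5150299 ] 19.118433746355258 29.999945832905723
[(1.0, 1.9), (2.6, 5.7), (4.6, 13.9), (5.0, 22.0), (3.8, 30.0), (1.2, 37.7), (-3.0, 44.7), (-8.4, 50.8), (-14.8, 55.7), (-22.1, 59.3), (-30.0, 61.4), (-38.1, 62.0), (-46.1, 61.0), (-53.8, 58.4), (-60.9, 54.5), (-67.1, 49.2), (-72.2, 42.8), (-75.9, 35.6), (-78.2, 27.8)]
```

Gripped at 30 N. I'll turn clockwise by 3.45 rad, to just short of the nearer possible stop.

```bash
python3 -m inch '[[[1,1.9,0,0,0,0,0],[2.6,5.7,0,0,0,0,0],[4.6,13.9,0,0,0,0,0],[5,22,0,0,0,0,0],[3.8,30,0,0,0,0,0],[1.2,37.7,0,0,0,0,0],[-3,44.7,0,0,0,0,0],[-8.4,50.8,0,0,0,0,0],[-14.8,55.7,0,0,0,0,0],[-22.1,59.3,0,0,0,0,0],[-30,61.4,0,0,0,0,0],[-38.1,62,0,0,0,0,0],[-46.1,61,0,0,0,0,0],[-53.8,58.4,0,0,0,0,0],[-60.9,54.5,0,0,0,0,0],[-67.1,49.2,0,0,0,0,0],[-72.2,42.8,0,0,0,0,0],[-75.9,35.6,0,0,0,0,0],[-78.2,27.8,0,0,0,0,0],[-78.2,27.8,0,0,0,0,0]]]'
python3 - <<'E'
from h import *
c=np.array([513.5,197]);o=status.get_obs();v=o["ee_pos"][:2]-c
print(np.hypot(*v),np.arctan2(v[1],v[0]),"expect",.789-3.45)
print(rows(0,0.789-3.45,-np.array([.07,.14,.21,.27,.31,.34,.37,.37])))
E
```

```text
t: 6.4
ee_pos: [476.5, 177.9, 141.7]
orientation: [-3.108, -0.459, 0.0]
ft_force: [0.9, 2.0, -1.4]
width: 19.1
grasp_force: 30.0
41.621148980494496 -2.6660625556465694 expect -2.661
[(-0.4, -2.9), (-0.7, -5.8), (-0.7, -8.8), (-0.6, -11.3), (-0.4, -13.0), (-0.3, -14.2), (-0.0, -15.5), (-0.0, -15.5)]
```

```bash
python3 -m inch '[[[-0.4,-2.9,0,0,0,0,0],[-0.7,-5.8,0,0,0,0,0],[-0.7,-8.8,0,0,0,0,0],[-0.6,-11.3,0,0,0,0,0],[-0.4,-13,0,0,0,0,0],[-0.4,-13,0,0,0,0,0]]]'; python3 -m inch '[[[0.1,-1.2,0,0,0,0,0],[0.3,-2.4,0,0,0,0,0],[0.3,-2.4,0,0,0,0,0]]]'
```

```text
t: 7.0
ee_pos: [472.4, 190.0, 141.7]
orientation: [-3.108, -0.458, 0.001]
ft_force: [-0.5, -1.6, 1.3]
width: 19.2
grasp_force: 30.0
t: 7.3
ee_pos: [472.0, 192.2, 141.6]
orientation: [3.108, 0.458, -0.001]
ft_force: [-2.1, -2.6, 3.3]
width: 19.6
grasp_force: 30.0
```

```bash
python3 -m inch '[[[0.3,-1.5,0,0,0,0,0],[0.6,-3,0,0,0,0,0],[0.9,-4.5,0,0,0,0,0],[0.9,-4.5,0,0,0,0,0]]]'
python3 - <<'E'
from h import *
c=np.array([513.5,197]);o=status.get_obs();v=o["ee_pos"][:2]-c
t=np.arctan2(v[1],v[0]);print(o["ee_pos"],o["ft_force"],o["width"],np.hypot(*v),t, .789-t%(2*np.pi)+2*np.pi)
E
```

```text
t: 7.7
ee_pos: [471.7, 197.0, 141.6]
orientation: [-3.108, -0.458, 0.001]
ft_force: [-3.2, -2.4, 3.1]
width: 19.4
grasp_force: 30.0
[471.70660211 196.96117613 141.63849308] [-3.18886138 -2.40180649  3.10219979] 19.355223174636123 41.79341592447364 -3.1406637064274756 3.9296637064274758
```

No stop here: the handle went 0.2 rad past that position with drag only. So the wheel started at about 10.0, and I'll go round once more.

Run:
```python
from h import *
print(rows(0,np.pi,-np.array([.1]+list(np.linspace(.4,5.75,18))),41.9))
```

```text
[(1.4, -3.9), (7.9, -14.7), (17.7, -23.3), (29.8, -28.5), (42.9, -29.7), (55.7, -26.8), (67.0, -20.1), (75.6, -10.2), (80.8, 1.9), (81.9, 15.0), (79.0, 27.8), (72.2, 39.0), (62.3, 47.6), (50.2, 52.8), (37.1, 53.9), (24.3, 50.9), (13.1, 44.1), (4.5, 34.2), (-0.6, 22.1)]
```

```bash
python3 -m inch '[[[1.4,-3.9,0,0,0,0,0],[7.9,-14.7,0,0,0,0,0],[17.7,-23.3,0,0,0,0,0],[29.8,-28.5,0,0,0,0,0],[42.9,-29.7,0,0,0,0,0],[55.7,-26.8,0,0,0,0,0],[67,-20.1,0,0,0,0,0],[75.6,-10.2,0,0,0,0,0],[80.8,1.9,0,0,0,0,0],[81.9,15,0,0,0,0,0],[79,27.8,0,0,0,0,0],[72.2,39,0,0,0,0,0],[62.3,47.6,0,0,0,0,0],[50.2,52.8,0,0,0,0,0],[37.1,53.9,0,0,0,0,0],[24.3,50.9,0,0,0,0,0],[13.1,44.1,0,0,0,0,0],[4.5,34.2,0,0,0,0,0],[-0.6,22.1,0,0,0,0,0],[-0.6,22.1,0,0,0,0,0]]]'
python3 - <<'E'
from h import *
c=np.array([513.5,197]);o=status.get_obs();v=o["ee_pos"][:2]-c
t=np.arctan2(v[1],v[0]);print(np.hypot(*v),t,"to stop",(t-(.208-np.pi)))
print(rows(0,t,-np.array([.06,.12,.18,.24,.28,.31,.34,.37])))
E
```

```text
t: 9.7
ee_pos: [477.5, 176.2, 141.7]
orientation: [-3.107, -0.459, -0.0]
ft_force: [-1.4, 3.2, -2.8]
width: 19.0
grasp_force: 30.0
41.60383930389319 -2.617807239981609 to stop 0.31578541360818413
[(-0.5, -2.5), (-0.9, -5.0), (-1.1, -7.5), (-1.1, -10.0), (-1.1, -11.7), (-1.0, -12.9), (-0.9, -14.2), (-0.7, -15.4)]
```

```bash
python3 -m inch '[[[-0.5,-2.5,0,0,0,0,0],[-0.9,-5,0,0,0,0,0],[-1.1,-7.5,0,0,0,0,0],[-1.1,-10,0,0,0,0,0],[-1.1,-11.7,0,0,0,0,0],[-1.1,-11.7,0,0,0,0,0]]]'; python3 -m inch '[[[0.1,-1,0,0,0,0,0],[0.2,-2,0,0,0,0,0],[0.2,-2,0,0,0,0,0]]]'
```

```text
t: 10.3
ee_pos: [473.1, 186.5, 141.7]
orientation: [-3.108, -0.458, 0.0]
ft_force: [0.4, -1.7, 0.4]
width: 18.8
grasp_force: 30.0
t: 10.6
ee_pos: [472.7, 188.3, 141.7]
orientation: [-3.108, -0.458, 0.001]
ft_force: [-0.6, -1.9, 0.2]
width: 19.2
grasp_force: 30.0
```

```bash
for i in 1 2; do python3 -m inch '[[[0.1,-0.6,0,0,0,0,0],[0.2,-1.2,0,0,0,0,0],[0.2,-1.2,0,0,0,0,0]]]'|grep -E "pos|force|wid"; done
```

```text
ee_pos: [472.5, 189.4, 141.7]
ft_force: [-0.8, -3.5, 1.7]
width: 19.4
grasp_force: 30.0
ee_pos: [472.5, 189.6, 141.6]
ft_force: [0.6, -8.5, 3.4]
width: 19.1
grasp_force: 30.0
```

```bash
for i in 1 2; do python3 -m inch '[[[0.1,-0.8,0,0,0,0,0],[0.2,-1.6,0,0,0,0,0],[0.2,-1.6,0,0,0,0,0]]]'|grep -E "pos|force|wid"; done
```

```text
ee_pos: [472.4, 189.9, 141.6]
ft_force: [2.3, -17.8, 3.4]
width: 19.3
grasp_force: 30.0
ee_pos: [472.4, 190.1, 141.6]
ft_force: [4.1, -26.5, 5.8]
width: 19.2
grasp_force: 30.0
```

The stop is found: the TCP holds at (472.4, ~189.7) while the push rises to 26 N. Now I'll back off two turns anticlockwise.

```bash
cat >> h.py <<'E'
c0=np.array([513.5,197]); TS=np.arctan2(189.5-197,472.45-513.5)
def go(p0,ds,r=41.8):
    return [tuple((A0.T@(c0+r*np.array([np.cos(TS+d),np.sin(TS+d)])-p0)).round(1).tolist()) for d in ds]
E
python3 - <<'E'
from h import *
o=status.get_obs();print(o["ee_pos"])
print(go(np.array([471.8,194.6]),[0,.1,.25]+list(np.linspace(.5,5.6,17))))
e=c0+41.8*np.array([np.cos(TS+5.6),np.sin(TS+5.6)]);print(e,go(e,list(np.linspace(5.9,11.6,20))))
E
```

```text
[472.35823813 190.09421638 141.60701044]
[(-0.9, 5.1), (-1.2, 9.2), (-0.8, 15.5), (1.9, 25.5), (8.8, 36.9), (18.9, 45.5), (31.2, 50.5), (44.5, 51.4), (57.3, 48.1), (68.5, 40.9), (76.8, 30.6), (81.6, 18.2), (82.1, 4.9), (78.5, -7.8), (71.1, -18.8), (60.6, -27.0), (48.1, -31.4), (34.9, -31.7), (22.2, -27.8), (11.4, -20.1)]
[476.86674912 217.13069621] [(-7.5, 10.0), (-11.7, 21.7), (-12.3, 34.2), (-9.2, 46.3), (-2.6, 56.9), (6.8, 65.1), (18.3, 70.2), (30.7, 71.6), (43.0, 69.3), (54.0, 63.5), (62.9, 54.7), (68.7, 43.7), (71.0, 31.4), (69.6, 19.0), (64.6, 7.5), (56.4, -1.9), (45.8, -8.5), (33.8, -11.7), (21.3, -11.2), (9.5, -7.0)]
```

```bash
python3 -m inch '[[[-0.9,5.1,0,0,0,0,0],[-1.2,9.2,0,0,0,0,0],[-0.8,15.5,0,0,0,0,0],[1.9,25.5,0,0,0,0,0],[8.8,36.9,0,0,0,0,0],[18.9,45.5,0,0,0,0,0],[31.2,50.5,0,0,0,0,0],[44.5,51.4,0,0,0,0,0],[57.3,48.1,0,0,0,0,0],[68.5,40.9,0,0,0,0,0],[76.8,30.6,0,0,0,0,0],[81.6,18.2,0,0,0,0,0],[82.1,4.9,0,0,0,0,0],[78.5,-7.8,0,0,0,0,0],[71.1,-18.8,0,0,0,0,0],[60.6,-27,0,0,0,0,0],[48.1,-31.4,0,0,0,0,0],[34.9,-31.7,0,0,0,0,0],[22.2,-27.8,0,0,0,0,0],[11.4,-20.1,0,0,0,0,0]]]'; python3 -m inch '[[[-7.5,10,0,0,0,0,0],[-11.7,21.7,0,0,0,0,0],[-12.3,34.2,0,0,0,0,0],[-9.2,46.3,0,0,0,0,0],[-2.6,56.9,0,0,0,0,0],[6.8,65.1,0,0,0,0,0],[18.3,70.2,0,0,0,0,0],[30.7,71.6,0,0,0,0,0],[43,69.3,0,0,0,0,0],[54,63.5,0,0,0,0,0],[62.9,54.7,0,0,0,0,0],[68.7,43.7,0,0,0,0,0],[71,31.4,0,0,0,0,0],[69.6,19,0,0,0,0,0],[64.6,7.5,0,0,0,0,0],[56.4,-1.9,0,0,0,0,0],[45.8,-8.5,0,0,0,0,0],[33.8,-11.7,0,0,0,0,0],[21.3,-11.2,0,0,0,0,0],[9.5,-7,0,0,0,0,0]]]'
python3 - <<'E'
from h import *
p=status.get_obs()["ee_pos"][:2]; v=p-c0; print(np.hypot(*v),(np.arctan2(v[1],v[0])-TS)%(2*np.pi)+2*np.pi)
e=c0+41.8*np.array([np.cos(TS+11.6),np.sin(TS+11.6)]);print(e,go(e,[11.8,12,12.2,12.35,12.45,12.5]))
E
```

```text
t: 13.8
ee_pos: [476.2, 217.0, 141.8]
orientation: [-3.107, -0.459, -0.001]
ft_force: [8.2, 0.3, -5.4]
width: 19.3
grasp_force: 30.0
t: 15.8
ee_pos: [483.0, 226.6, 141.7]
orientation: [-3.107, -0.459, -0.001]
ft_force: [6.6, -1.3, -4.5]
width: 19.3
grasp_force: 30.0
42.485539688128675 11.61496246928793
[483.95066951 226.5647944 ] [(-6.9, 4.7), (-12.8, 10.6), (-17.3, 17.6), (-19.8, 23.4), (-21.0, 27.4), (-21.4, 29.4)]
```

```bash
python3 -m inch '[[[-3.3,2.2,0,0,0,0,0],[-6.9,4.7,0,0,0,0,0],[-12.8,10.6,0,0,0,0,0],[-17.3,17.6,0,0,0,0,0],[-19.8,23.4,0,0,0,0,0],[-21,27.4,0,0,0,0,0],[-21.4,29.4,0,0,0,0,0],[-21.4,29.4,0,0,0,0,0],[-21.4,29.4,0,0,0,0,0]]]'
python3 - <<'E'
from h import *
p=status.get_obs()["ee_pos"][:2]; v=p-c0; print(np.hypot(*v),(np.arctan2(v[1],v[0])-TS)%(2*np.pi)+2*np.pi)
E
```

```text
t: 16.7
ee_pos: [472.2, 190.9, 141.7]
orientation: [3.107, 0.459, -0.001]
ft_force: [-0.5, -3.0, 2.5]
width: 19.5
grasp_force: 30.0
41.74041985578667 12.53253443104953
```

```bash
python3 -m inch '[[[-0.1,0.7,0,0,0,0,0],[-0.2,1.4,0,0,0,0,0],[-0.2,1.4,0,0,0,0,0],[-0.2,1.4,0,0,0,0,0],[-0.2,1.4,0,0,0,0,0]]]'
```

```text
t: 17.2
ee_pos: [472.4, 190.3, 141.7]
orientation: [-3.108, -0.458, 0.0]
ft_force: [-2.6, 1.5, 0.9]
width: 19.3
grasp_force: 30.0
```

```bash
python3 -m inch '[[[-0.1,0.9,0,0,0,0,0],[-0.1,0.9,0,0,0,0,0],[-0.1,0.9,0,0,0,0,0],[-0.1,0.9,0,0,0,0,0]]]'
python3 - <<'E'
from h import *
P=[]
for i in range(4):
    P.append(status.get_obs()["ee_pos"]); optics.get_image("wrist")
print(np.array(P).round(2))
E
```

```text
t: 17.6
ee_pos: [472.6, 189.2, 141.7]
orientation: [-3.108, -0.458, 0.0]
ft_force: [-2.6, 2.7, 1.2]
width: 19.2
grasp_force: 30.0
[[472.57 189.16 141.67]
 [472.53 189.15 141.65]
 [472.57 189.14 141.67]
 [472.56 189.15 141.67]]
```

The setting is within about 0.01 rad of two turns. One last look to check.

Run:
```python
from h import *
a=optics.get_image("wrist")["frame"][:,:,::-1]; b=optics.get_image("scene")["frame"][:,:,::-1][150:390,160:480]
cv2.imwrite("pics/fin.png",np.hstack([cv2.resize(a,(400,300)),cv2.resize(b,(400,300))]))
```

```text
(no output)
```

View pics/fin.png

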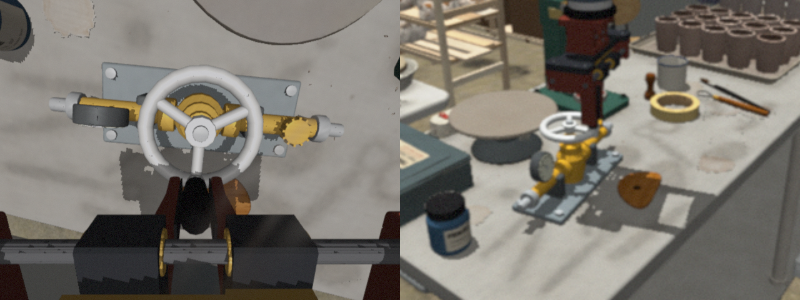

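The handle is held between the fingers on the station's -x side at (200,200). The jar, tape and rib look undisturbed. Handing in.

```bash
python3 -c "
from workcell import ctrl; print(ctrl.close_job())"
```

```text
the job is handed in; nothing more can be done
None
```

I turned the wheel clockwise until it was shut against its stop, then backed it off two full turns (to within about 0.01 rad by the arm's own position) and handed the job in, still gripping the handle. The jar, tape and rib look undisturbed in the last picture, and I did not touch the drain cock.

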